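# Find the hidden hole with a locating pin

### The job

Take the red-headed locating pin out of the wooden rack and set its tip gently on the black floor of the slot in the green metal jig, right at either end of the slot. Slide the tip along the floor under light pressure until it drops into the hidden blind hole, then press the pin fully home, upright, with its collar down on the jig's top, and let go. Never press hard on the jig, and leave the blue-headed pin and the other things on the bench alone.

Things in the scene. Friction and masses are not known exactly. Their poses are not given: they have to be found in the camera images.
- jig: Fixed green metal jig, a low block 180 x 56 mm, 40 mm high; origin at the centre of its underside, x along its length, z up. Its 14 mm thick top plate has one straight slot along x, 94 x 14 mm, centred. A black clamp knob sticks out 18 mm from the +y side. Four screws stand 3 mm proud near the top's corners, 79 mm from the centre along x. Stiff; see slot_floor.
- slot_floor (a point): Centre of the slot's floor, 26 mm above the bench; axes as the jig's. The floor is a flat rigid black bar, clamped; a tip force over 45 N mars it. It has one round blind hole, 13 mm across, 16 mm deep, on the slot's centre line, but where along the slot is unknown: its centre is up to 20 mm to either side of this point. Black in black, hard to see.
- pin_rack: Fixed pale wooden block 46 x 116 mm, 34 mm high; origin at the centre of its underside; two 12 mm blind holes 35 mm to either side of the origin along its y axis hold the two pins loosely upright (either pin may be in either hole).
- red_pin_head (a point): Centre of the red head of the pin to be used: 16 x 16 mm, 44 mm high, sides along the point's x and y (at the start those of the rack); z points up from the tip. Below it a steel collar (20 mm across, 4 mm thick, at the start on the rack's top) and a steel shank (10 mm across, 28 mm long, 1.5 mm chamfer at the tip). This point is 54 mm above the tip. About 60 g.
- red_pin_tip (a point): Centre of the flat lower end of the red-headed pin. 14 mm below the slot floor when the pin is fully home in the hole.
- blue_pin_head (a point): Centre of the head of the other pin, equal in shape but with a blue head; not to be used. It stands 70 mm from the red one in the rack.
- solder_reel: Bystander: reel of solder wire, 60 mm across, 40 mm high, behind the work; origin at the centre of its underside.
- tape_roll: Bystander: roll of black tape, 55 mm across, 19 mm high, lying flat; origin at the centre of its underside.
- isopropyl_dropper: Bystander: brown dropper bottle, 27 mm across, 78 mm high; origin at the centre of its underside.
- cutters: Bystander: flush cutters with red grips, 116 x 72 x 15 mm, lying flat; origin at the centre of the underside.
- vial: Bystander: glass vial with black cap, 24 mm across, 78 mm high, standing; origin at the centre of its underside.
Things that resemble listed ones, but are neither listed nor needed, are in the scene too. Of the things that look like the jig, take the one that is farthest to the robot's left at the start.

How it is judged (in metres and radians):
On the way, in this order (a step that is already met when the one before it is completed fails the run):
1. the red-headed pin's tip stands on the slot's floor (within 3 mm of its height) close to one end of the slot, more than 32 mm from the middle ((x of red_pin_tip in the frame of slot_floor above 0.032 m or x of red_pin_tip in the frame of slot_floor below -0.032 m) and horizontal distance between red_pin_tip and slot_floor below 0.046 m and y of red_pin_tip in the frame of slot_floor between -0.004 and 0.004 m and z of red_pin_tip in the frame of slot_floor between -0.002 and 0.003 m and contact force between red_pin and jig above 0.3 N), for 0.1 s.
2. the tip slides along the floor towards the middle (less than 30.5 mm from it, still within 3 mm of the floor's height, and touching) (horizontal distance between red_pin_tip and slot_floor below 0.0305 m and z of red_pin_tip in the frame of slot_floor between -0.002 and 0.003 m and contact force between red_pin and jig above 0.2 N), for 0.05 s.
3. the tip has dropped into the hole: more than 4 mm below the slot's floor (horizontal distance between red_pin_tip and slot_floor below 0.03 m and z of red_pin_tip in the frame of slot_floor below -0.004 m), for 0.1 s.
At the end, for the whole second after the job is handed in: The red-headed pin stands in the jig's blind hole, released and at rest, its tip at least 11.5 mm below the slot's floor (collar within 2.5 mm of the jig's top), tilted less than 0.12 rad; the blue-headed pin is still in its place in the rack (within 15 mm) (z of red_pin_tip in the frame of slot_floor below -0.0115 m and horizontal distance between red_pin_tip and slot_floor below 0.03 m and angle between red_pin_head's own z axis and vertical below 0.12 rad and linear speed of red_pin below 0.02 m/s and distance of blue_pin_head from where it was at the start of the episode below 0.015 m); the robot touches nothing.
It fails at once if the red-headed pin presses on the jig with more than 45 N before its tip has dropped into the hole (contact force between red_pin and jig above 45 N and z of red_pin_tip in the frame of slot_floor above -0.004 m).
It fails at once if the red-headed pin presses on the jig with more than 90 N at any time (contact force between red_pin and jig above 90 N).
It fails at once if the blue-headed pin is moved by more than 15 mm (distance of blue_pin_head from where it was at the start of the episode above 0.015 m).
It fails at once if a bystander is moved by more than 20 mm (distance of any of solder_reel, tape_roll, isopropyl_dropper, cutters, vial from where it was at the start of the episode above 0.02 m).
It also fails if it takes over 67 s, if anything falls off the work surface, if the arm or the gripper's body presses on something with over 40 N, if the wrist force passes 120 N, or if a joint passes its speed limit or range.

### The arm

A 6-joint arm with a two-finger parallel gripper is mounted at the origin on the work surface; the furniture and walls round the work are solid. World frame = base frame: x ahead of the robot, y to its left, z up, the work surface at z = 0. Lengths are in mm, angles in rad, forces in N, time in s.
With the tool pointing down it reaches from about 275 to 1000 mm from the base axis. Payload 8.4 kg.
Tool frame: the origin (TCP) lies midway between the tips of the shut fingers; the grasp point (between the pads) lies 19 mm behind it; z points along the fingers, y is the line along which they close (so a half turn about z gives the same grasp; the last joint's range is limited). The gripper opens to 85 mm and grips with 20 to 120 N. Pads are 22 mm wide; open, the fingers measure 114 mm over their backs; the gripper's body (76 mm by 85 mm) begins 54 mm behind the grasp point. The pads swing forward as they close: fully open they stand 13 mm farther back than shut.
Start: joints at [1.1, 0.353, 1.633, -0, 1.155, -0.002], TCP at [282.384, 557.573, 231.281] pointing down, gripper open.
Joint ranges: [-2.63, 2.63], [-0.92, 2.1], [0.06, 2.66], [-1.3, 4.44], [0, 2.69], [-3.02, 3.02]. Speed limits (rad/s): [2.22, 2.22, 2.79, 3.14, 3.14, 3.14].

### API

Orientations are given as [roll, pitch, yaw] about the fixed x, y, z axes, in that order (R = Rz(yaw) Ry(pitch) Rx(roll)).
In Python, from rig import r, imaging gives the robot as it stands. The module is installed in compiled form; this text tells all that it offers.
- The arm moves only by the tool arm_command, never from a script. Its argument "deltas" is a list of rows, each an object of numbers: "hand": the finger opening in mm, from 0 to 85.4; "tx", "ty", "tz": the shift along the tool's x, y, z in mm; "wx", "wy", "wz": the turn, a rotation vector about the tool's x, y, z in rad. A call has 1 to 8 rows; each row shifts and turns the commanded pose from where the row before left it, along the tool's axes as they then stand; what a row does not reach is not made up. A row lasts 1/8 s, in which the tool goes at most 62.5 mm and 10.7 degrees, less where a joint would pass 70% of its speed; a pose out of reach is approached as far as the arm can. A call with a gripper value outside its range is refused whole. The fingers move at their own pace and stop on an object; "squeeze" is the grip in N (left out, the last holds). Time passes only in rows, so rows that do not move let the fingers close. It gives the time, the measured TCP pose, the force, the opening and the grip force at its end, in the units of the state.
- r.sense(): the state, without advancing time (a new reading comes with each control period).
- imaging.grab_frame(name): name is "side" or "top" or "wrist"; returns a dict with "image" (480x640x3 uint8, red, green, blue), "mtx" (3x3 intrinsics, pixels), "world_to_cam" (4x4, takes a point from world to camera coordinates). Camera axes: x right, y up, looking along -z (the intrinsics and any distortion apply to the point x, -y, -z); pixel columns grow to the right and rows downward; lengths in mm; the calibration is good to about 2 mm. A picture is of the moment at which its call begins. There is no depth.
- r.sign_off(): hands the job in; it is judged then, once.
The state is a dict: "clock": time; "qpos": joint angles; "qvel": joint speeds; "joint_efforts": joint torques, N m; "eef_pos": TCP position; "tcp_rot": TCP orientation; "contact_force": force on the tool from outside, world axes, zero at the start; "wrist_torque": the same for the moment, N m; "opening": opening from 0.0 (shut) to 1.0 (fully open); "grasp_force": force on a finger pad.
Only numpy, scipy, OpenCV 4.12 (cv2) and the standard library are available. Lean on these libraries where they do the work, as an engineer would, in place of code of your own. Each camera call takes 0.05 s, during which the arm holds its last target. There are 200 camera calls.

## Working session

There is one attempt and no reset: what is moved stays moved. The work goes in short steps, Python scripts to look and compute and a tool call to move; the robot and the scene stay as the last step left them, time stands still between calls to the robot, and variables do not carry over. Pictures are saved under pics/ and viewed, at most 10 in all, crops included, and the job is handed in when it is done.

Besides the shell and the picture viewer there is one more tool, called after "Call:" as a command line: name --argument value ..., lists and objects as JSON in quotes. arm_command: Moves the arm, as the interface text tells. Its arguments: {"type":"object","properties":{"deltas":{"type":"array"},"squeeze":{"type":"number"}},"required":["deltas"]}

```bash
mkdir -p pics; cat > h.py <<'E'
import numpy as np, cv2
from rig import r, imaging
def grab(n,f=None):
    d=imaging.grab_frame(n)
    np.savez(f'{n}.npz',**{k:d[k] for k in('image','mtx','world_to_cam')})
    if f: cv2.imwrite('pics/'+f,cv2.cvtColor(d['image'],cv2.COLOR_RGB2BGR))
    return d
def ray(d,u,v):
    M=np.asarray(d['world_to_cam']);R=M[:3,:3];t=M[:3,3]
    p=np.linalg.inv(d['mtx'])@[u,v,1]
    w=R.T@np.array([p[0],-p[1],-p[2]]);return -R.T@t,w
def onz(d,u,v,z):
    o,w=ray(d,u,v);return o+w*(z-o[2])/w[2]
def proj(d,P):
    M=np.asarray(d['world_to_cam']);c=M[:3,:3]@np.array(P,float)+M[:3,3]
    q=d['mtx']@[c[0],-c[1],-c[2]];return q[:2]/q[2]
E
python3 - <<'E'
from h import *
for n in('top','side'):
    d=grab(n,n+'1.png'); o,w=ray(d,320,240); print(n,o.round(),(w/np.linalg.norm(w)).round(2),{k:v for k,v in d.items() if k not in('image','world_to_cam')})
print(r.sense())
E
```

```text
top [ 243.  -10. 1314.] [ 0.17  0.01 -0.99] {'mtx': array([[452.52281777,   0.        , 319.36980941],
       [  0.        , 452.52281777, 239.39239411],
       [  0.        ,   0.        ,   1.        ]])}
side [  79. -823.  689.] [ 0.35  0.76 -0.55] {'mtx': array([[494.60201943,   0.        , 324.75644451],
       [  0.        , 494.60201943, 240.0811634 ],
       [  0.        ,   0.        ,   1.        ]])}
{'clock': 0.1, 'qpos': array([ 1.09957944e+00,  3.53604505e-01,  1.63408108e+00, -2.08642085e-06,
        1.15522169e+00, -2.40903991e-03]), 'qvel': array([-0.00019827, -0.00252151, -0.00246698, -0.00039132, -0.00036416,
       -0.00185239]), 'joint_efforts': array([-9.72600574e-04, -6.06353331e+01, -3.42822182e+01, -7.42198017e-05,
        4.03565631e-03,  4.76453479e-06]), 'eef_pos': array([282.19111678, 557.16412072, 230.61164542]), 'tcp_rot': array([-3.14027804e+00, -1.25923987e-06,  2.67278565e+00]), 'contact_force': array([-0.66494521, -0.30541933, -0.23899459]), 'wrist_torque': array([ 0.0300041 , -0.00537   , -0.00357204]), 'grasp_force': 0.0, 'opening': 1.0035933646047455}
```

View pics/top1.png

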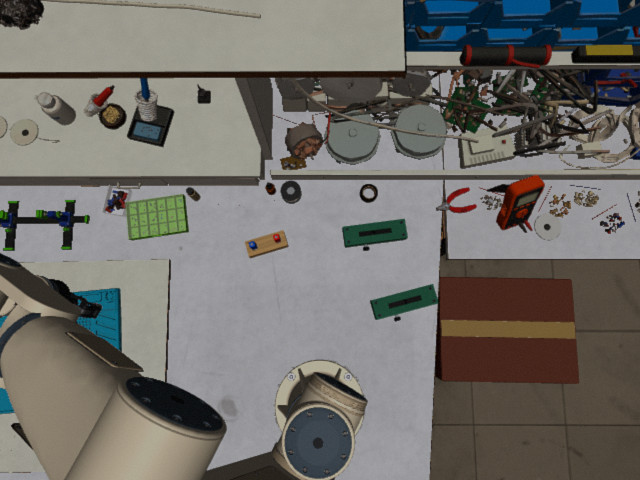

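View pics/side1.png

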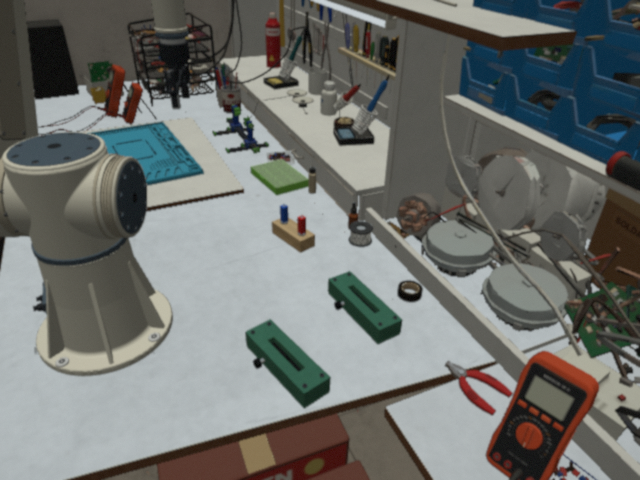

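Top view: there are two jig-like blocks, at pixels (375,233) and (404,302). The robot's left is image left, so the first (larger y) is the jig meant. The rack is at (266,244), with the red head at (277,239) and the blue at (253,245). The side view agrees: rack at (293,232), jigs at (365,305) and (287,360).

```bash
python3 - <<'E'
from h import *
T=dict(np.load('top.npz'));S=dict(np.load('side.npz'))
def blob(d,m,minA=15):
    n,l,st,c=cv2.connectedComponentsWithStats(m.astype(np.uint8)); return [(c[i].round(1),st[i,4],np.argwhere(l==i)[:,::-1]) for i in range(1,n) if st[i,4]>minA]
for d,n in((T,'top'),(S,'side')):
    h=cv2.cvtColor(d['image'],cv2.COLOR_RGB2HSV).astype(int);H,s,v=h[...,0],h[...,1],h[...,2]
    roi=np.zeros(H.shape,bool)
    if n=='top': roi[180:330,200:450]=1
    else: roi[190:420,230:430]=1
    for nm,m in(('red',((H<8)|(H>172))&(s>150)&(v>60)),('blue',(H>105)&(H<130)&(s>120)),('green',(H>65)&(H<90)&(s>100)),('wood',(H>8)&(H<25)&(s>60)&(v>120))):
        for c,a,p in blob(d,m&roi):
            R=cv2.minAreaRect(p.astype(np.float32)); z={'red':76,'blue':76,'green':40,'wood':34}[nm]
            print(n,nm,c,a,[np.round(x,1) for x in R], onz(d,*R[0],z).round(1))
            if n=='top' and nm in('green','wood'): 
                B=np.array([onz(d,*q,z)[:2] for q in cv2.boxPoints(R)]);print(B.round(1).tolist())
t=cv2.resize(T['image'][170:330,230:450],None,fx=3.4,fy=3.4,interpolation=cv2.INTER_CUBIC)
cv2.imwrite('pics/c1.png',t[...,::-1])
E
```

```text
top red [448.2 199.5] 17 [array([448., 199.]), array([6., 2.]), np.float64(90.0)] [ 569.  -361.4   76. ]
top red [276.3 237.5] 39 [array([276. , 237.5]), array([7., 6.]), np.float64(90.0)] [459.3 120.6  76. ]
top red [444.5 296.4] 292 [array([444.5, 297.5]), array([41.,  9.]), np.float64(90.0)] [ 294.1 -339.2   76. ]
top blue [252.3 244.9] 36 [array([252.3, 244.8]), array([7.3, 5.7]), np.float64(71.6)] [438.9 186.2  76. ]
top green [374.4 232.5] 1073 [array([374.5, 232.4]), array([19.7, 62.3]), np.float64(82.6)] [ 480.4 -157.2   40. ]
[[497.1, -65.4], [520.6, -243.1], [463.8, -248.6], [440.5, -72.2]]
top green [403.9 301.5] 1053 [array([404.3, 301.4]), array([19.3, 64.8]), np.float64(75.1)] [ 284.8 -236.5   40. ]
[[287.4, -142.5], [334.0, -318.7], [282.3, -330.3], [236.3, -155.3]]
top wood [266.1 243.1] 490 [array([265.6, 242.9]), array([15.4, 40.3]), np.float64(73.3)] [451.  154.6  34. ]
[[455.6, 216.6], [489.4, 106.1], [446.3, 92.8], [412.9, 202.7]]
side red [301.3 224.8] 92 [array([301., 225.]), array([14.,  6.]), np.float64(90.0)] [450.9  93.9  76. ]
side blue [283.7 213. ] 83 [array([283.5, 213.5]), array([15.,  5.]), np.float64(90.0)] [431.5 159.2  76. ]
side green [364.8 306.8] 2097 [array([363.8, 305.8]), array([84.1, 31.1]), np.float64(45.0)] [ 473.2 -181.2   40. ]
side green [288.4 362.9] 2840 [array([286.8, 361.8]), array([96.9, 36.8]), np.float64(45.0)] [ 280.7 -258.5   40. ]
side wood [292.5 229.4] 319 [array([293.1, 228.4]), array([40.5, 13.3]), np.float64(33.7)] [452.2 149.4  34. ]
```

View pics/c1.png

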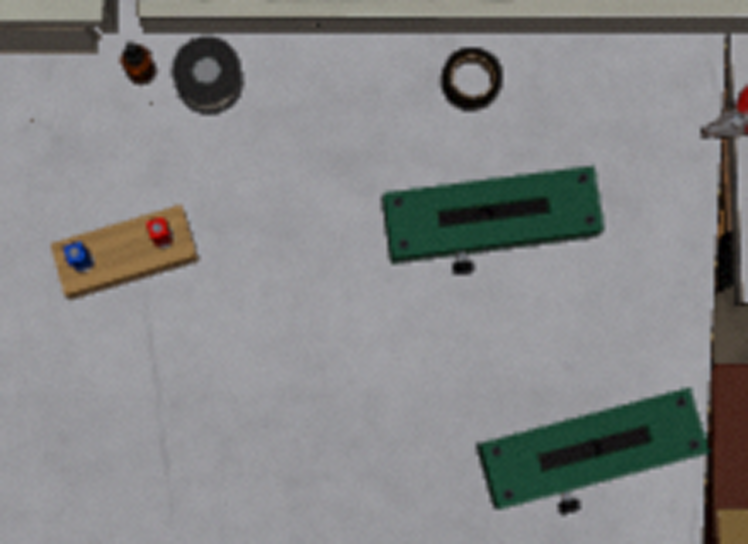

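The crop confirms the target jig at crop (492,213): the green block farther left and farther from the robot, knob on its near side. The other jig is at crop (592,449). The red pin is in the rack's right hole at crop (159,230). I'm moving above the red pin now.

Call:
arm_command --deltas '[{"tx":-44.5,"ty":-38.5},{"tx":-44.5,"ty":-38.5},{"tx":-44.5,"ty":-38.5},{"tx":-44.5,"ty":-38.5},{"tx":-44.5,"ty":-38.5},{"tx":-44.5,"ty":-38.5},{"tx":-44.5,"ty":-38.5},{"tx":-44.5,"ty":-38.5}]'

```text
schema error: expected keys hand, tx, ty, tz, wx, wy, wz
```

Call:
arm_command --deltas '[{"wz":0.161},{"wz":0.161},{"wz":0.161},{"wz":0.161},{"wz":0.161},{"tz":0}]'

```text
schema error: expected keys hand, tx, ty, tz, wx, wy, wz
```

```bash
python3 - <<'E'
from h import *
d=grab('wrist','w1.png');s=r.sense();print(s['clock'],s['eef_pos'],s['tcp_rot'],s['qpos'].round(3),s['contact_force'])
o,w=ray(d,320,240);print(o.round(),(w/np.linalg.norm(w)).round(2));print(proj(d,[461,121,82]),proj(d,[441,188,82]))
E
```

```text
0.15 [282.19470302 557.23758369 230.71757517] [-3.14049229e+00  7.11359624e-06  2.67285757e+00] [ 1.1    0.353  1.634 -0.     1.155 -0.002] [-0.30261017  0.64008275  0.05628886]
[208. 596. 373.] [ 0.31 -0.14 -0.94]
[-4.84134900e-01  5.60895441e+02] [ 40.98556098 525.574848  ]
```

View pics/w1.png

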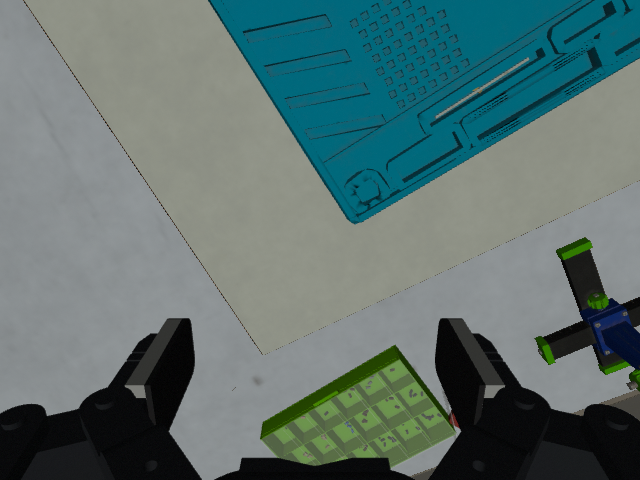

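The moves were refused because every row needs all its keys. The wrist view therefore still shows the start position: blue mat, with the pad tips at (190,330) and (445,330). I'll resend with full rows.

Call:
arm_command --deltas '[{"hand":85,"tx":-44.5,"ty":-38.5,"tz":0,"wx":0,"wy":0,"wz":0},{"hand":85,"tx":-44.5,"ty":-38.5,"tz":0,"wx":0,"wy":0,"wz":0},{"hand":85,"tx":-44.5,"ty":-38.5,"tz":0,"wx":0,"wy":0,"wz":0},{"hand":85,"tx":-44.5,"ty":-38.5,"tz":0,"wx":0,"wy":0,"wz":0},{"hand":85,"tx":-44.5,"ty":-38.5,"tz":0,"wx":0,"wy":0,"wz":0},{"hand":85,"tx":-44.5,"ty":-38.5,"tz":0,"wx":0,"wy":0,"wz":0},{"hand":85,"tx":-44.5,"ty":-38.5,"tz":0,"wx":0,"wy":0,"wz":0},{"hand":85,"tx":-44.5,"ty":-38.5,"tz":0,"wx":0,"wy":0,"wz":0}]'

```text
clock: 1.15
eef_pos: [461.2, 120.1, 231.4]
tcp_rot: [3.141, 0.0, 2.673]
contact_force: [0.5, 0.0, -0.5]
opening: 0.994
grasp_force: 0.0
```

Call:
arm_command --deltas '[{"hand":85,"tx":0,"ty":0,"tz":0,"wx":0,"wy":0,"wz":0.161},{"hand":85,"tx":0,"ty":0,"tz":0,"wx":0,"wy":0,"wz":0.161},{"hand":85,"tx":0,"ty":0,"tz":0,"wx":0,"wy":0,"wz":0.161},{"hand":85,"tx":0,"ty":0,"tz":0,"wx":0,"wy":0,"wz":0.161},{"hand":85,"tx":0,"ty":0,"tz":0,"wx":0,"wy":0,"wz":0.161},{"hand":85,"tx":0,"ty":0,"tz":0,"wx":0,"wy":0,"wz":0}]'

```text
clock: 1.9
eef_pos: [460.7, 121.9, 231.2]
tcp_rot: [-3.141, -0.0, 1.869]
contact_force: [1.0, 0.0, -0.7]
opening: 0.992
grasp_force: 0.0
```

```bash
python3 - <<'E'
from h import *
d=grab('wrist','w2.png');s=r.sense();print(s['clock'],s['eef_pos'],s['tcp_rot'],s['qpos'].round(3),s['contact_force'])
o,w=ray(d,320,240);print(o.round(),(w/np.linalg.norm(w)).round(2));print(proj(d,[461,121,82]),proj(d,[441,188,82]))
E
```

```text
1.95 [460.68758825 121.92060009 231.16377924] [-3.14128958e+00 -3.63182479e-05  1.87125586e+00] [ 0.256  0.12   1.941  0.     1.081 -0.045] [-0.99094543  0.50001856  0.32465495]
[436. 203. 373.] [ 0.11 -0.32 -0.94]
[313.67569802 212.92887353] [314.51953982 110.4461957 ]
```

View pics/w2.png

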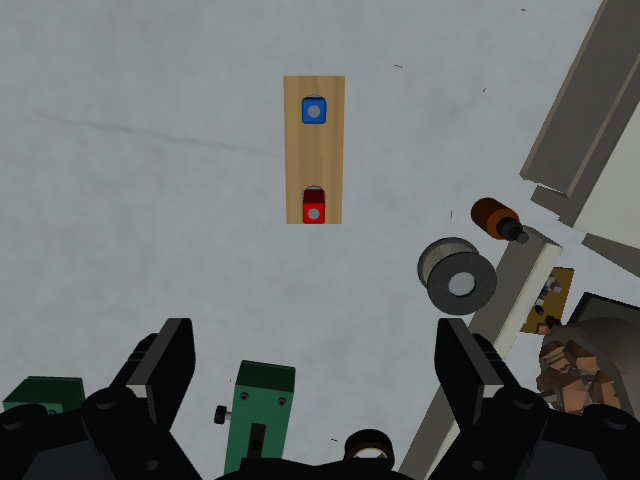

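Red head top is at (314,213), as predicted (313.7,212.9), with blue at (314,110), so the pin is right under the tool. Descending and gripping.

Call:
arm_command --deltas '[{"hand":85,"tx":0,"ty":0,"tz":50,"wx":0,"wy":0,"wz":0},{"hand":85,"tx":0,"ty":0,"tz":50,"wx":0,"wy":0,"wz":0},{"hand":70,"tx":0,"ty":0,"tz":40,"wx":0,"wy":0,"wz":0},{"hand":60,"tx":0,"ty":0,"tz":25,"wx":0,"wy":0,"wz":0},{"hand":50,"tx":0,"ty":0,"tz":12,"wx":0,"wy":0,"wz":0},{"hand":40,"tx":0,"ty":0,"tz":7,"wx":0,"wy":0,"wz":0},{"hand":30,"tx":0,"ty":0,"tz":0,"wx":0,"wy":0,"wz":0},{"hand":22,"tx":0,"ty":0,"tz":0,"wx":0,"wy":0,"wz":0}]' --squeeze 50

```text
clock: 2.95
eef_pos: [461.5, 122.1, 48.1]
tcp_rot: [3.14, 0.0, 1.868]
contact_force: [0.7, 0.0, 0.6]
opening: 0.257
grasp_force: 0.0
```

Call:
arm_command --deltas '[{"hand":10,"tx":0,"ty":0,"tz":0,"wx":0,"wy":0,"wz":0},{"hand":10,"tx":0,"ty":0,"tz":0,"wx":0,"wy":0,"wz":0},{"hand":10,"tx":0,"ty":0,"tz":0,"wx":0,"wy":0,"wz":0},{"hand":10,"tx":0,"ty":0,"tz":0,"wx":0,"wy":0,"wz":0}]'

```text
clock: 3.45
eef_pos: [461.2, 122.0, 48.1]
tcp_rot: [3.141, 0.0, 1.868]
contact_force: [-1.9, 0.2, 6.8]
opening: 0.177
grasp_force: 48.7
```

Call:
arm_command --deltas '[{"hand":10,"tx":0,"ty":0,"tz":-15,"wx":0,"wy":0,"wz":0},{"hand":10,"tx":0,"ty":0,"tz":-25,"wx":0,"wy":0,"wz":0},{"hand":10,"tx":0,"ty":0,"tz":-40,"wx":0,"wy":0,"wz":0},{"hand":10,"tx":0,"ty":0,"tz":-40,"wx":0,"wy":0,"wz":0},{"hand":10,"tx":0,"ty":0,"tz":-30,"wx":0,"wy":0,"wz":0.083},{"hand":10,"tx":0,"ty":0,"tz":0,"wx":0,"wy":0,"wz":0.083}]'

```text
clock: 4.2
eef_pos: [462.4, 122.4, 201.0]
tcp_rot: [3.136, -0.001, 1.699]
contact_force: [-0.3, -0.2, -1.4]
opening: 0.178
grasp_force: 48.7
```

Call:
arm_command --deltas '[{"hand":10,"tx":-20,"ty":-1,"tz":0,"wx":0,"wy":0,"wz":0},{"hand":10,"tx":-45,"ty":-2.5,"tz":0,"wx":0,"wy":0,"wz":0},{"hand":10,"tx":-60,"ty":-3.5,"tz":0,"wx":0,"wy":0,"wz":0},{"hand":10,"tx":-60,"ty":-3.5,"tz":0,"wx":0,"wy":0,"wz":0},{"hand":10,"tx":-60,"ty":-3.5,"tz":0,"wx":0,"wy":0,"wz":0},{"hand":10,"tx":-45,"ty":-2.5,"tz":0,"wx":0,"wy":0,"wz":0},{"hand":10,"tx":-27,"ty":-1.2,"tz":0,"wx":0,"wy":0,"wz":0},{"hand":10,"tx":0,"ty":0,"tz":0,"wx":0,"wy":0,"wz":0}]'

```text
clock: 5.2
eef_pos: [484.8, -196.3, 198.2]
tcp_rot: [3.141, 0.001, 1.699]
contact_force: [-0.8, 1.0, 0.5]
opening: 0.182
grasp_force: 48.7
```

```bash
python3 - <<'E'
from h import *
d=grab('wrist','w3.png');s=r.sense();print(s['clock'],s['eef_pos'],s['tcp_rot'],s['contact_force'],s['opening'])
e=s['eef_pos'];print('tip predicted px',proj(d,e-[0,0,42]),'slot ctr',proj(d,[480.4,-157.2,40]))
h=cv2.cvtColor(d['image'],cv2.COLOR_RGB2HSV);g=((h[...,0]>65)&(h[...,0]<92)&(h[...,1]>90)).astype(np.uint8)
n,l,st,c=cv2.connectedComponentsWithStats(g)
for i in range(1,n):
    if st[i,4]>500: print(st[i],c[i])
E
```

```text
5.25 [ 484.47500046 -195.0313543   197.9760028 ] [3.14113905e+00 8.69440746e-06 1.70005967e+00] [-0.7438617   0.58151694 -0.3170489 ] 0.17974599704955901
tip predicted px [312.80718352 272.43450794] slot ctr [314.32230014 153.86220597]
[  273    13    88   261 17853] [316.45745813 137.64258108]
[    0    96   128   241 20048] [ 55.34751596 219.9509178 ]
```

View pics/w3.png

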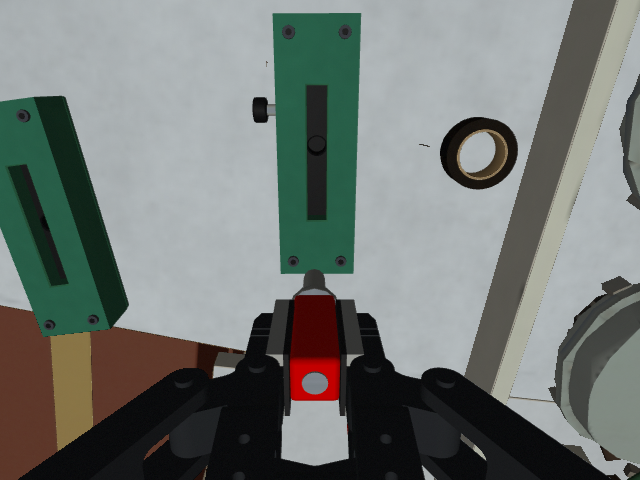

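The slot shows at columns 306–327, rows 85–220, with the hole faintly visible near (317,145). The pin is upright, tip at about (314,272) as predicted.

```bash
python3 - <<'E'
from h import *
d=dict(np.load('wrist.npz'));e=r.sense()['eef_pos']
for p in((317,85.5),(316.5,220),(306.5,152),(327,152)): print(p,onz(d,*p,40).round(1))
print('hole@26',onz(d,317,145,26).round(1))
g=d['image'].max(2);print(g[80:92,317],g[214:226,317]);print(g[180,300:334])
a=onz(d,317,85.5,40);b=onz(d,316.5,220,40);m=(a+b)/2;u=(a-b)/np.linalg.norm(a-b);print('ctr',m,'len',np.linalg.norm(a-b),'yaw',np.arctan2(u[1],u[0]))
t=onz(d,314,272,e[2]-42);print('tip by img',t,'tcp',e)
y=1.70;X=np.array([np.cos(y),np.sin(y),0]);Y=np.array([np.sin(y),-np.cos(y),0])
for q in(-38,):
    D=m+u*q-e;print('tx',D@X,'ty',D@Y)
print('hole along',(onz(d,317,145,26)-m)@u)
E
```

```text
(317, 85.5) [ 476.4 -112.2   40. ]
(316.5, 220) [ 488.2 -204.9   40. ]
(306.5, 152) [ 474.8 -156.6   40. ]
(327, 152) [ 489.  -154.8   40. ]
hole@26 [ 481.8 -152.7   26. ]
[95 95 96 93 86 49 35 35 34 33 34 33] [28 35 35 34 34 33 83 86 92 92 92 92]
[93 94 94 94 94 89 76 43 31 31 30 30 31 31 30 31 30 30 32 30 29 30 32 31
 31 32 54 90 92 93 93 93 91 92]
ctr [ 482.28334363 -158.59047248   40.        ] len 93.44307256346067 yaw 1.6978137457480318
tip by img [ 485.00348761 -194.73765275  155.9760028 ] tcp [ 484.47500046 -195.0313543   197.9760028 ]
tx -1.5803861058600037 ty 2.43874044116132
hole along 5.9062143026812475
```

Call:
arm_command --deltas '[{"hand":10,"tx":-1,"ty":2.2,"tz":15,"wx":0,"wy":0,"wz":0},{"hand":10,"tx":0,"ty":0,"tz":35,"wx":0,"wy":0,"wz":0},{"hand":10,"tx":0,"ty":0,"tz":30,"wx":0,"wy":0,"wz":0},{"hand":10,"tx":0,"ty":0,"tz":20,"wx":0,"wy":0,"wz":0},{"hand":10,"tx":0,"ty":0,"tz":10,"wx":0,"wy":0,"wz":0},{"hand":10,"tx":0,"ty":0,"tz":0,"wx":0,"wy":0,"wz":0},{"hand":10,"tx":0,"ty":0,"tz":0,"wx":0,"wy":0,"wz":0}]'

```text
clock: 6.12
eef_pos: [487.5, -195.3, 87.9]
tcp_rot: [3.141, 0.001, 1.702]
contact_force: [0.6, 0.3, -0.7]
opening: 0.18
grasp_force: 48.7
```

```bash
python3 - <<'E'
from h import *
d=grab('wrist');s=r.sense();e=s['eef_pos'];print(e,s['tcp_rot'],s['contact_force'])
y=1.698;u=np.array([np.cos(y),np.sin(y),0]);m=np.array([482.28,-158.59,40])
print('tip px',proj(d,e-[0,0,42]),'slot near end',proj(d,m-47*u),'ctr',proj(d,m))
c=cv2.resize(d['image'][80:360,170:470],(750,600)[:2] if 0 else None,fx=2,fy=2);cv2.imwrite('pics/w4.png',c[...,::-1])
E
```

```text
[ 487.58137172 -195.40300869   88.06726776] [3.14037462e+00 6.74345886e-04 1.70202161e+00] [ 0.11997874  0.02872779 -1.0549745 ]
tip px [313.13593871 275.50704386] slot near end [311.88776641 288.51879954] ctr [312.17208776 195.49703918]
```

View pics/w4.png

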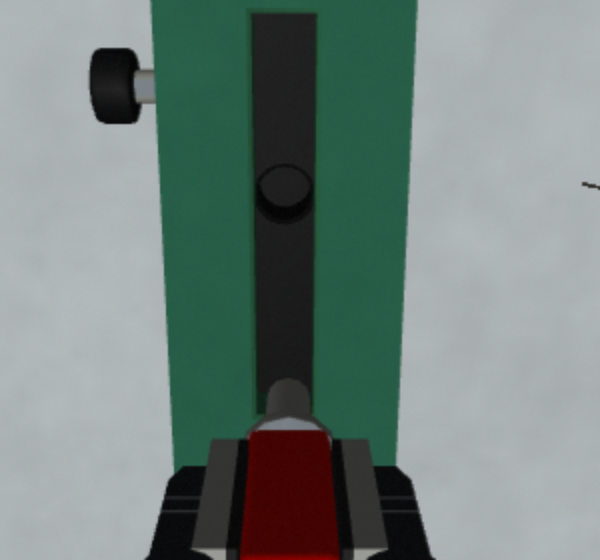

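The pin tip at crop (288,385) is about 0.8 mm right of the slot's centre line (crop column 284.5). The hole rim is visible, centred at about crop (284,191). I'll correct ty and go down.

Call:
arm_command --deltas '[{"hand":10,"tx":0,"ty":-0.8,"tz":0,"wx":0,"wy":0,"wz":0},{"hand":10,"tx":0,"ty":0,"tz":5,"wx":0,"wy":0,"wz":0},{"hand":10,"tx":0,"ty":0,"tz":5,"wx":0,"wy":0,"wz":0},{"hand":10,"tx":0,"ty":0,"tz":4,"wx":0,"wy":0,"wz":0},{"hand":10,"tx":0,"ty":0,"tz":2,"wx":0,"wy":0,"wz":0},{"hand":10,"tx":0,"ty":0,"tz":0,"wx":0,"wy":0,"wz":0}]'

```text
clock: 6.92
eef_pos: [486.1, -195.4, 71.0]
tcp_rot: [-3.141, -0.0, 1.702]
contact_force: [0.2, 0.2, 0.3]
opening: 0.18
grasp_force: 48.7
```

```bash
python3 - <<'E'
from h import *
d=dict(np.load('wrist.npz'));y=1.698;u=np.array([np.cos(y),np.sin(y),0]);m=np.array([482.28,-158.59,40])
h=onz(d,312.2,175.5,26);print('hole',h,'along',(h-m)@u,'slot far',(onz(d,312,86,40)-m)@u)
s=r.sense();print(s['eef_pos'],s['contact_force'])
E
```

```text
hole [ 481.40862872 -152.24909873   26.        ] along 6.400213008051772 slot far 47.210558903439946
[ 486.05812593 -195.41559743   71.03690157] [0.1793357  0.1747544  0.33056391]
```

Call:
arm_command --deltas '[{"hand":10,"tx":0,"ty":0,"tz":1,"wx":0,"wy":0,"wz":0},{"hand":10,"tx":0,"ty":0,"tz":1,"wx":0,"wy":0,"wz":0},{"hand":10,"tx":0,"ty":0,"tz":0,"wx":0,"wy":0,"wz":0}]'

```text
clock: 7.3
eef_pos: [486.2, -195.4, 69.3]
tcp_rot: [-3.142, -0.0, 1.702]
contact_force: [-0.2, 0.7, -0.6]
opening: 0.182
grasp_force: 48.7
```

Call:
arm_command --deltas '[{"hand":10,"tx":0,"ty":0,"tz":0.5,"wx":0,"wy":0,"wz":0},{"hand":10,"tx":0,"ty":0,"tz":0,"wx":0,"wy":0,"wz":0}]'

```text
clock: 7.55
eef_pos: [486.2, -195.5, 68.8]
tcp_rot: [-3.142, -0.0, 1.702]
contact_force: [-1.2, -0.1, -0.8]
opening: 0.18
grasp_force: 48.7
```

Call:
arm_command --deltas '[{"hand":10,"tx":0,"ty":0,"tz":0.5,"wx":0,"wy":0,"wz":0},{"hand":10,"tx":0,"ty":0,"tz":0,"wx":0,"wy":0,"wz":0}]'

```text
clock: 7.8
eef_pos: [486.1, -195.4, 68.2]
tcp_rot: [-3.142, -0.0, 1.702]
contact_force: [-0.1, 0.7, -0.6]
opening: 0.179
grasp_force: 48.7
```

Call:
arm_command --deltas '[{"hand":10,"tx":0,"ty":0,"tz":0.5,"wx":0,"wy":0,"wz":0},{"hand":10,"tx":0,"ty":0,"tz":0,"wx":0,"wy":0,"wz":0}]'

```text
clock: 8.05
eef_pos: [486.3, -195.5, 68.0]
tcp_rot: [3.141, 0.0, 1.702]
contact_force: [-2.1, 0.3, 3.6]
opening: 0.179
grasp_force: 49.4
```

Call:
arm_command --deltas '[{"hand":10,"tx":0,"ty":0,"tz":0.3,"wx":0,"wy":0,"wz":0},{"hand":10,"tx":0,"ty":0,"tz":0,"wx":0,"wy":0,"wz":0},{"hand":10,"tx":0,"ty":0,"tz":0,"wx":0,"wy":0,"wz":0}]'

```text
clock: 8.43
eef_pos: [486.3, -195.5, 68.0]
tcp_rot: [3.141, 0.0, 1.702]
contact_force: [-2.0, 0.6, 8.1]
opening: 0.173
grasp_force: 49.9
```

Call:
arm_command --deltas '[{"hand":10,"tx":1.5,"ty":0,"tz":0,"wx":0,"wy":0,"wz":0},{"hand":10,"tx":1.5,"ty":0,"tz":0,"wx":0,"wy":0,"wz":0},{"hand":10,"tx":1.5,"ty":0,"tz":0,"wx":0,"wy":0,"wz":0},{"hand":10,"tx":1.5,"ty":0,"tz":0,"wx":0,"wy":0,"wz":0},{"hand":10,"tx":1.5,"ty":0,"tz":0,"wx":0,"wy":0,"wz":0},{"hand":10,"tx":1.5,"ty":0,"tz":0,"wx":0,"wy":0,"wz":0},{"hand":10,"tx":1.5,"ty":0,"tz":0,"wx":0,"wy":0,"wz":0},{"hand":10,"tx":1.5,"ty":0,"tz":0,"wx":0,"wy":0,"wz":0}]'

```text
clock: 9.43
eef_pos: [485.6, -184.1, 68.0]
tcp_rot: [3.14, 0.001, 1.702]
contact_force: [0.6, -4.1, 5.6]
opening: 0.178
grasp_force: 49.5
```

Call:
arm_command --deltas '[{"hand":10,"tx":2,"ty":0,"tz":0,"wx":0,"wy":0,"wz":0},{"hand":10,"tx":2,"ty":0,"tz":0,"wx":0,"wy":0,"wz":0},{"hand":10,"tx":2,"ty":0,"tz":0,"wx":0,"wy":0,"wz":0},{"hand":10,"tx":2,"ty":0,"tz":0,"wx":0,"wy":0,"wz":0},{"hand":10,"tx":2,"ty":0,"tz":0,"wx":0,"wy":0,"wz":0},{"hand":10,"tx":2,"ty":0,"tz":0,"wx":0,"wy":0,"wz":0},{"hand":10,"tx":2,"ty":0,"tz":0,"wx":0,"wy":0,"wz":0},{"hand":10,"tx":2,"ty":0,"tz":0,"wx":0,"wy":0,"wz":0}]'

```text
clock: 10.42
eef_pos: [483.6, -168.2, 68.0]
tcp_rot: [3.14, 0.001, 1.702]
contact_force: [0.7, -3.5, 5.5]
opening: 0.181
grasp_force: 49.5
```

Call:
arm_command --deltas '[{"hand":10,"tx":1.5,"ty":0,"tz":0,"wx":0,"wy":0,"wz":0},{"hand":10,"tx":1.5,"ty":0,"tz":0,"wx":0,"wy":0,"wz":0},{"hand":10,"tx":1.5,"ty":0,"tz":0,"wx":0,"wy":0,"wz":0},{"hand":10,"tx":1.5,"ty":0,"tz":0,"wx":0,"wy":0,"wz":0},{"hand":10,"tx":1.5,"ty":0,"tz":0,"wx":0,"wy":0,"wz":0},{"hand":10,"tx":1.5,"ty":0,"tz":0,"wx":0,"wy":0,"wz":0},{"hand":10,"tx":1.5,"ty":0,"tz":0,"wx":0,"wy":0,"wz":0},{"hand":10,"tx":1.5,"ty":0,"tz":0,"wx":0,"wy":0,"wz":0}]'

```text
clock: 11.42
eef_pos: [481.6, -156.0, 67.8]
tcp_rot: [3.14, 0.001, 1.702]
contact_force: [0.5, -2.3, 4.4]
opening: 0.175
grasp_force: 49.3
```

```bash
python3 - <<'E'
from h import *
d=grab('wrist');s=r.sense();e=s['eef_pos'];print(e,s['contact_force'])
print('tip px',proj(d,e-[0,0,42]))
c=cv2.resize(d['image'][120:320,200:420],None,fx=3,fy=3,interpolation=cv2.INTER_CUBIC);c=np.clip(c.astype(float)*2,0,255).astype(np.uint8);cv2.imwrite('pics/w5.png',c[...,::-1])
E
```

```text
[ 481.38882084 -155.75840179   67.6821287 ] [ 1.07913965 -1.48001198  4.22073959]
tip px [312.64835981 274.38119842]
```

View pics/w5.png

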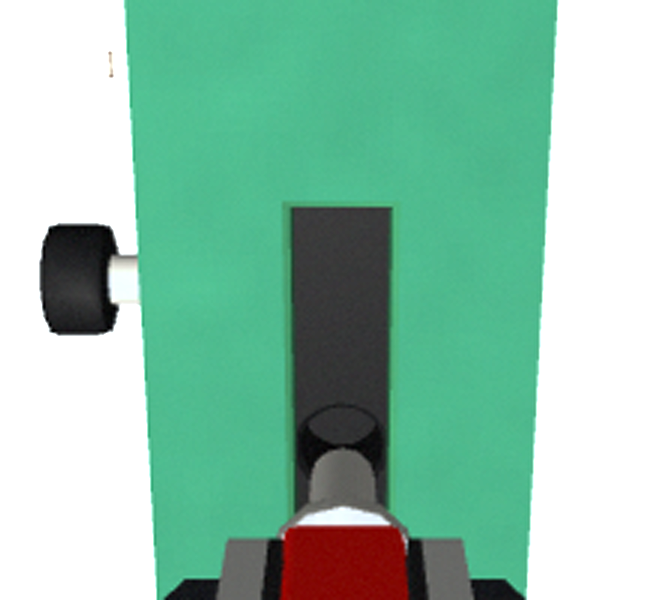

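Tip at crop (343,450) is at the near rim of the hole (centre crop (341,440)), aligned sideways, and the force has begun to drop. I'll advance in fine steps.

Call:
arm_command --deltas '[{"hand":10,"tx":0.7,"ty":0,"tz":0,"wx":0,"wy":0,"wz":0},{"hand":10,"tx":0.7,"ty":0,"tz":0,"wx":0,"wy":0,"wz":0},{"hand":10,"tx":0.7,"ty":0,"tz":0.3,"wx":0,"wy":0,"wz":0},{"hand":10,"tx":0,"ty":0,"tz":0,"wx":0,"wy":0,"wz":0}]'

```text
clock: 11.98
eef_pos: [480.2, -153.4, 66.9]
tcp_rot: [-3.141, -0.001, 1.702]
contact_force: [-0.6, 0.3, 0.2]
opening: 0.181
grasp_force: 48.7
```

It dropped: z is down and the force is zero. Nudge 0.6 mm and lower gradually.

Call:
arm_command --deltas '[{"hand":10,"tx":0.6,"ty":0,"tz":0.5,"wx":0,"wy":0,"wz":0},{"hand":10,"tx":0,"ty":0,"tz":0.8,"wx":0,"wy":0,"wz":0},{"hand":10,"tx":0,"ty":0,"tz":0.5,"wx":0,"wy":0,"wz":0},{"hand":10,"tx":0,"ty":0,"tz":0,"wx":0,"wy":0,"wz":0}]'

```text
clock: 12.48
eef_pos: [480.6, -153.1, 65.3]
tcp_rot: [-3.142, -0.0, 1.702]
contact_force: [0.6, 0.4, -0.7]
opening: 0.179
grasp_force: 48.7
```

Call:
arm_command --deltas '[{"hand":10,"tx":0,"ty":0,"tz":1,"wx":0,"wy":0,"wz":0},{"hand":10,"tx":0,"ty":0,"tz":1,"wx":0,"wy":0,"wz":0},{"hand":10,"tx":0,"ty":0,"tz":1,"wx":0,"wy":0,"wz":0},{"hand":10,"tx":0,"ty":0,"tz":1,"wx":0,"wy":0,"wz":0},{"hand":10,"tx":0,"ty":0,"tz":0,"wx":0,"wy":0,"wz":0}]'

```text
clock: 13.1
eef_pos: [480.6, -153.1, 61.3]
tcp_rot: [-3.141, -0.0, 1.702]
contact_force: [0.2, 0.3, 0.6]
opening: 0.177
grasp_force: 48.7
```

Call:
arm_command --deltas '[{"hand":10,"tx":0,"ty":0,"tz":1,"wx":0,"wy":0,"wz":0},{"hand":10,"tx":0,"ty":0,"tz":1,"wx":0,"wy":0,"wz":0},{"hand":10,"tx":0,"ty":0,"tz":1,"wx":0,"wy":0,"wz":0},{"hand":10,"tx":0,"ty":0,"tz":1,"wx":0,"wy":0,"wz":0},{"hand":10,"tx":0,"ty":0,"tz":0,"wx":0,"wy":0,"wz":0}]'

```text
clock: 13.72
eef_pos: [480.6, -153.1, 57.3]
tcp_rot: [-3.141, -0.0, 1.702]
contact_force: [-0.9, -0.5, 0.2]
opening: 0.175
grasp_force: 48.7
```

Home is expected at z ≈ 54.

Call:
arm_command --deltas '[{"hand":10,"tx":0,"ty":0,"tz":1,"wx":0,"wy":0,"wz":0},{"hand":10,"tx":0,"ty":0,"tz":1,"wx":0,"wy":0,"wz":0},{"hand":10,"tx":0,"ty":0,"tz":0.6,"wx":0,"wy":0,"wz":0},{"hand":10,"tx":0,"ty":0,"tz":0.5,"wx":0,"wy":0,"wz":0},{"hand":10,"tx":0,"ty":0,"tz":0.5,"wx":0,"wy":0,"wz":0},{"hand":10,"tx":0,"ty":0,"tz":0,"wx":0,"wy":0,"wz":0}]'

```text
clock: 14.48
eef_pos: [480.7, -153.1, 54.1]
tcp_rot: [3.142, 0.0, 1.702]
contact_force: [-1.3, 0.4, 4.9]
opening: 0.177
grasp_force: 49.5
```

Collar contact at z=54.1, as expected. A little more pressure, then release.

Call:
arm_command --deltas '[{"hand":10,"tx":0,"ty":0,"tz":0.4,"wx":0,"wy":0,"wz":0},{"hand":10,"tx":0,"ty":0,"tz":0,"wx":0,"wy":0,"wz":0},{"hand":22,"tx":0,"ty":0,"tz":0,"wx":0,"wy":0,"wz":0},{"hand":35,"tx":0,"ty":0,"tz":-0.5,"wx":0,"wy":0,"wz":0},{"hand":45,"tx":0,"ty":0,"tz":0,"wx":0,"wy":0,"wz":0},{"hand":50,"tx":0,"ty":0,"tz":0,"wx":0,"wy":0,"wz":0}]'

```text
clock: 15.22
eef_pos: [480.6, -153.1, 53.8]
tcp_rot: [-3.141, -0.0, 1.702]
contact_force: [-0.8, 0.7, -0.7]
opening: 0.584
grasp_force: 0.0
```

Call:
arm_command --deltas '[{"hand":50,"tx":0,"ty":0,"tz":-15,"wx":0,"wy":0,"wz":0},{"hand":50,"tx":0,"ty":0,"tz":-25,"wx":0,"wy":0,"wz":0},{"hand":50,"tx":0,"ty":0,"tz":-40,"wx":0,"wy":0,"wz":0},{"hand":50,"tx":0,"ty":0,"tz":-40,"wx":0,"wy":0,"wz":0},{"hand":50,"tx":0,"ty":0,"tz":0,"wx":0,"wy":0,"wz":0},{"hand":50,"tx":0,"ty":0,"tz":0,"wx":0,"wy":0,"wz":0}]'

```text
clock: 15.98
eef_pos: [480.4, -153.0, 174.1]
tcp_rot: [3.141, 0.0, 1.702]
contact_force: [0.1, 0.1, -0.1]
opening: 0.586
grasp_force: 0.0
```

```bash
python3 - <<'E'
from h import *
d=grab('wrist');s=r.sense();print(s['eef_pos'],s['contact_force'],s['opening'])
print('head top expected',proj(d,[480.7,-153.1,88]))
c=cv2.resize(d['image'][60:400,140:500],None,fx=1.7,fy=1.7);cv2.imwrite('pics/w6.png',c[...,::-1])
E
```

```text
[ 479.97573433 -152.90515445  173.41677172] [-0.1524574   0.50638506 -0.55614199] 0.5865110705420773
head top expected [313.85555092 242.82178322]
```

View pics/w6.png

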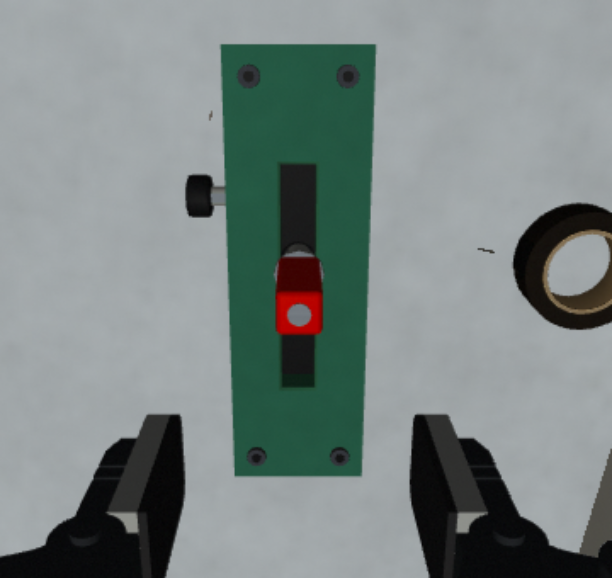

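The red head's top is at crop (299,314), about 2 px from the upright, seated prediction. The collar is on the jig and the gripper is clear, so I'm handing in.

```bash
python3 -c "
from rig import r
print(r.sign_off())"
```

```text
the job is handed in; nothing more can be done
None
```

The red pin is pressed fully home and released in the left jig's blind hole, which was about 6 mm from the slot's centre; it looks upright in the last camera view, and the job was handed in at about 16 s (no verdict was returned).

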